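Right the mixing cup on the scale and tare it

ROBOT

A 6-joint arm with a two-finger parallel gripper is mounted at the origin on a cart in front of the work surface, level with it; the furniture and walls round the work are solid. World frame = base frame: x ahead of the robot, y to its left, z up, the work surface at z = 0. Lengths are in mm, angles in degrees, forces in N, time in s.
With the tool pointing down it reaches from about 300 to 850 mm from the base axis. Payload 4.2 kg.
Tool frame: the origin (TCP) lies midway between the tips of the shut fingers; the grasp point (between the pads) lies 19 mm behind it; z points along the fingers, y is the line along which they close (so a half turn about z gives the same grasp; the last joint's range is limited). The gripper opens to 91 mm and grips with 3 to 60 N. Pads are 32 mm wide; open, the fingers measure 118 mm over their backs; the gripper's body (76 mm by 178 mm) begins 60 mm behind the grasp point.
Start: joints at [71.792, 18.312, 89.639, -0, 72.044, -1.146], TCP at [168.717, 549.707, 213.976] pointing down, gripper open.
Joint ranges: [-177.97, 177.97], [-48.28, 115.42], [12.27, 149.76], [-77.06, 257.06], [2.81, 150.46], [-146.56, 146.56]. Speed limits (degrees/s): [147.25, 147.25, 180, 180, 180, 180].

INTERFACE

Orientations are given as [roll, pitch, yaw] about the fixed x, y, z axes, in that order (R = Rz(yaw) Ry(pitch) Rx(roll)).
In Python, from workcell import env gives the robot as it stands.
- The arm moves only by the tool send_rows, never from a script. Its argument "steps" is a list that holds one entry, the list of rows, each a list of 5 numbers: the shift along the tool's x, y, z scaled (see below), then the turn about the tool's z scaled (see below), then the opening, from 0 (shut) to 1 (fully open). In form: [[[dx, dy, dz, yaw, fingers], ...]]. A call has 1 to 5 rows; each row shifts and turns the commanded pose from where the row before left it, along the tool's axes as they then stand; what a row does not reach is not made up. The controller multiplies each number of a shift by 0.04 m and each number of a turn by 0.12 rad. A row lasts 1/12 s, in which the tool goes at most 41.7 mm and 7.16 degrees, less where a joint would pass 70% of its speed; a pose out of reach is approached as far as the arm can. A call with a number of a shift or a turn outside -1 to 1 is refused whole. A call with a gripper value outside its range is refused whole. The fingers move at their own pace and stop on an object; "squeeze" is the grip in N (left out, the last holds). Time passes only in rows, so rows that do not move let the fingers close. It gives the time, the measured TCP pose, the force, the opening and the grip force at its end, in the units of the state.
- env.state(): the state, without advancing time (a new reading comes with each control period).
- env.grab_frame(name): name is "scene" or "top" or "wrist"; returns a dict with "pixels" (420x560x3 uint8, red, green, blue), "depth" (420x560 float32, mm along the optical axis (not along the pixel's ray), 0 where there is no reading), "intrinsics" (3x3 intrinsics, pixels), "cam_to_world" (4x4, takes a point from camera to world coordinates). Camera axes: x right, y down, z forward; pixel columns grow to the right and rows downward; lengths in mm; the calibration is good to about 2 mm. A picture is of the moment at which its call begins.
- env.job_done(): hands the job in; it is judged then, once.
The state is a dict: "time_s": time; "qpos": joint angles; "qvel": joint speeds; "effort": joint torques, N m; "ee_pos": TCP position; "ee_rot": TCP orientation; "force": force on the tool from outside, world axes, zero at the start; "torque": the same for the moment, N m; "gripper_width": finger opening in mm; "gripper_force": force on a finger pad.
Only numpy, scipy, OpenCV 4.12 (cv2) and the standard library are available. Lean on these libraries where they do the work, as an engineer would, in place of code of your own. Each camera call takes 0.05 s, during which the arm holds its last target. There are 200 camera calls.

TASK

The steel mixing cup is kept upside down against the grinding dust. Turn it the right way up, stand it on the scale's pan near the middle and let go; then press the blue tare key on the scale's sloping head fully in and let it spring back. Leave the other two keys alone, go easy on the scale, which forceful pressing would spoil, and do not disturb the other things on the bench.

Things in the scene. Friction and masses are not known exactly. Their poses are not given: they have to be found in the camera images.
- cup: straight-sided stainless mixing cup, 56 mm outside diameter, 65 mm tall, walls 2.5 mm, about 0.09 kg, loose. Origin: centre of the outside of its closed bottom; its z axis points from the bottom to the mouth (65 mm away). At the start it stands mouth-down on the bench, so its origin is 65 mm up and its z axis points down
- scale: grey bench scale, fixed, turned so that its head faces to the right of the robot; base 130 mm deep, 170 mm wide, 41 mm high, its tilting head in front of it. Origin on the bench, under a point 45 mm in front of the pan's centre; x points to the back (away from the operator, from head to pan), y to the left, z up
- pan_centre (a point): centre of the top of the scale's flat round stainless pan, 126 mm in diameter, 60 mm above the bench; axes as the scale's
- head (a joint): tilt of the scale's head (88 x 172 x 28 mm, display above, row of three keys below; hinge along the scale's y, 55 mm up, 75 mm in front of the scale's origin; stiff, stays as it is set). At 0 its face looks up and to the front, its normal 0.70 rad from vertical; the value adds to that angle
- tare_key_top (a point): centre of the top of the blue tare key, a round 23 mm spring cap on the right of the head's key row, 9.5 mm proud of the face; z is the outward normal (pressing goes along -z), x up the slope, y to the left. Moves with the key
- tare_key (a joint): travel of the blue tare key along its -z: 0 out, 0.005 m fully in; spring 1.5 N rising to 6 N at the bottom
- zero_key (a joint): travel of the white zero key, 48 mm to the left of the tare key; as the tare key; to be left alone
- power_key (a joint): travel of the red power key, 96 mm to the left of the tare key; as the tare key; to be left alone
- glue_bottle: white glue bottle with an orange spout, 58 mm across, 176 mm tall, standing; bystander, origin under its centre
- chisel: wood chisel, 231 x 27 x 28 mm, lying along its y; bystander, origin under its centre
- pencil: yellow pencil, 166 x 8 x 7 mm, lying along its y; bystander, origin under its centre
- screwdriver_2: yellow-handled screwdriver, 186 x 25 x 26 mm, lying along its y; bystander, origin under its centre
- battery_pack: black battery pack, 55 x 86 x 68 mm; bystander, origin under its centre
- tape_measure: yellow tape measure, 68 x 92 x 34 mm; bystander, origin under its centre
Not all that is in view belongs to the job. There is more than one size of the cup; the job needs the larger.

How it is judged (in metres and radians):
On the way, in this order (a step that is already met when the one before it is completed fails the run):
1. the cup stands mouth-up on the pan, released (angle between cup's own z axis and vertical below 0.08 rad and horizontal distance between cup and pan_centre below 0.03 m and z of cup in the frame of pan_centre between -0.004 and 0.004 m and contact force between the fingers and cup below 0.05 N and linear speed of cup below 0.02 m/s), for 0.2 s.
2. the tare key is fully in while the cup stands free on the pan (value of joint tare_key above 0.0043 m and angle between cup's own z axis and vertical below 0.08 rad and horizontal distance between cup and pan_centre below 0.03 m and contact force between the fingers and cup below 0.05 N), for 0.1 s.
At the end, for the whole second after the job is handed in: The cup stands mouth-up (within 0.08 rad) at rest on the pan, its centre within 30 mm of the pan's centre, and the tare key, having been pressed at least 4.3 mm of its 5 mm for 0.1 s after the cup was let go, is out again (under 1 mm) (value of joint tare_key below 0.001 m and angle between cup's own z axis and vertical below 0.08 rad and horizontal distance between cup and pan_centre below 0.03 m and z of cup in the frame of pan_centre between -0.004 and 0.004 m and linear speed of cup below 0.02 m/s); the robot touches nothing.
It fails at once if the zero key or the power key is pressed (value of joint any of zero_key, power_key above 0.0025 m).
It fails at once if the scale is forced: more than 40 N from the hand or the cup (contact force between any of the fingers, cup and scale above 40 N).
It fails at once if a bystander is moved more than 30 mm (distance of any of glue_bottle, chisel, pencil, screwdriver_2, battery_pack, tape_measure from where it was at the start of the episode above 0.03 m).
It also fails if it takes over 67 s, if anything falls off the work surface, if the arm or the gripper's body presses on something with over 40 N, if the wrist force passes 120 N, or if a joint passes its speed limit or range.

## Working session

There is one attempt and no reset: what is moved stays moved. The work goes in short steps, Python scripts to look and compute and a tool call to move; the robot and the scene stay as the last step left them, time stands still between calls to the robot, and variables do not carry over. Pictures are saved under pics/ and viewed, at most 10 in all, crops included, and the job is handed in when it is done.

Besides the shell and the picture viewer there is one more tool, called after "Request:" as name([rows], argument=value, ...), one row to a line, values as JSON. send_rows: Moves the arm, as the interface text tells. Shifts and turns lie within -1 to 1; 1 stands for 0.04 m of shift or 0.12 rad of turn. Its arguments: {"type":"object","properties":{"steps":{"type":"array"},"squeeze":{"type":"number"}},"required":["steps"]}

```bash
ls; mkdir -p pics; cat > h.py <<'E'
import numpy as np, cv2
from workcell import env
def grab(n):
    f=env.grab_frame(n); f['pixels']=np.asarray(f['pixels']); return f
def save(f,p,crop=None,k=1):
    im=f['pixels'][:,:,::-1]
    if crop: u0,v0,u1,v1=crop; im=im[v0:v1,u0:u1]
    cv2.imwrite('pics/'+p,cv2.resize(im,None,fx=k,fy=k,interpolation=cv2.INTER_CUBIC))
def ray(f,u,v):
    K=np.array(f['intrinsics']);T=np.array(f['cam_to_world'])
    d=T[:3,:3]@np.linalg.solve(K,[u,v,1.]); return T[:3,3],d
def onz(f,u,v,z):
    o,d=ray(f,u,v); return o+d*(z-o[2])/d[2]
def cloud(f):
    K=np.array(f['intrinsics']);T=np.array(f['cam_to_world']);D=f['depth']
    v,u=np.mgrid[:D.shape[0],:D.shape[1]]
    P=np.stack([(u-K[0,2])/K[0,0]*D,(v-K[1,2])/K[1,1]*D,D],-1)@T[:3,:3].T+T[:3,3]
    P[D==0]=np.nan; return P
def st():
    s=env.state(); print({k:np.round(s[k],2).tolist() for k in ('time_s','ee_pos','ee_rot','force','gripper_width','gripper_force')})
E
python3 - <<'E'
from h import *
st()
a=grab('scene');b=grab('top');c=grab('wrist')
im=np.vstack([np.hstack([a['pixels'],b['pixels']]),np.hstack([c['pixels'],c['pixels']*0])])
save(dict(pixels=a['pixels']),'scene0.png',k=1.4);save(b,'top0.png',k=1.4)
for f in (a,b,c): print(np.round(f['intrinsics'],1).tolist(),np.round(f['cam_to_world'],3).tolist())
E
```

```text
pics
{'time_s': 0.0, 'ee_pos': [168.57, 549.21, 213.13], 'ee_rot': [-179.9, -0.0, 162.93], 'force': [0.75, 0.25, -0.17], 'gripper_width': 91.14, 'gripper_force': 0.0}
[[400.7, 0.0, 277.0], [0.0, 400.7, 216.8], [0.0, 0.0, 1.0]] [[0.537, -0.457, 0.709, -517.436], [-0.844, -0.292, 0.45, -760.912], [0.002, -0.84, -0.542, 851.927], [0.0, 0.0, 0.0, 1.0]]
[[436.7, 0.0, 283.0], [0.0, 436.7, 207.8], [0.0, 0.0, 1.0]] [[0.013, -0.985, 0.17, 315.957], [-1.0, -0.013, 0.006, -84.892], [-0.004, -0.17, -0.985, 1298.386], [0.0, 0.0, 0.0, 1.0]]
[[375.1, 0.0, 279.6], [0.0, 375.1, 205.8], [0.0, 0.0, 1.0]] [[0.294, 0.918, 0.265, 93.844], [0.956, -0.282, -0.082, 571.511], [-0.001, 0.277, -0.961, 384.056], [0.0, 0.0, 0.0, 1.0]]
```

View pics/scene0.png

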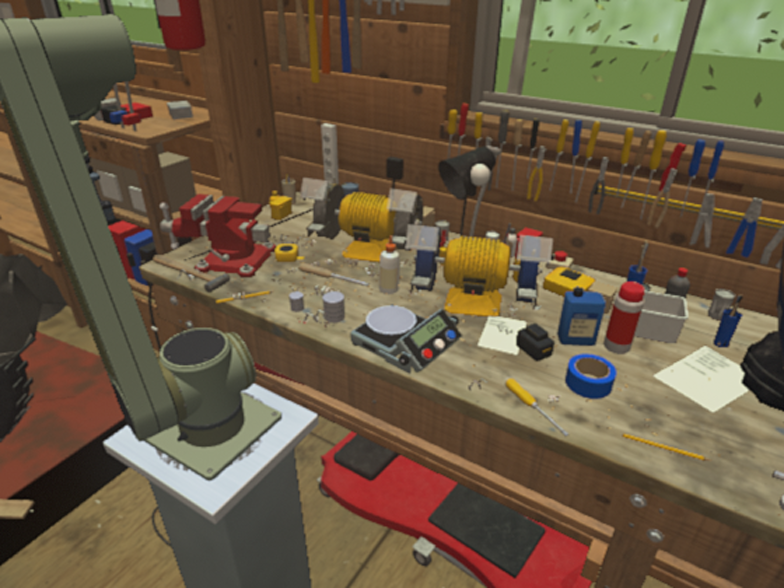

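View pics/top0.png

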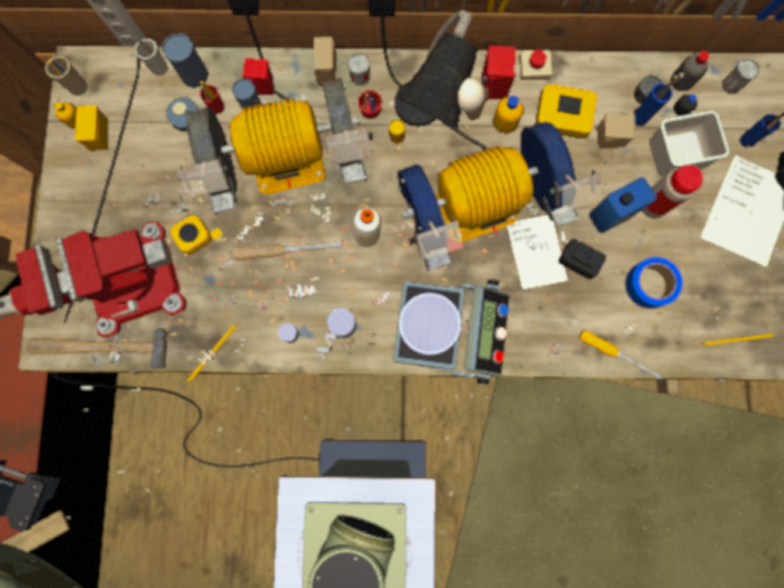

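The large cup shows at about (341,321) in the zoomed top view (the small one at (288,332)), pan at (430,323), blue key (503,310), white (501,332), red (498,356). Two cups could be meant. The one at scene px (238,218) and top px (244,229) is visibly wider than the one at top px (206,237), so it fits 56 mm. I'll measure both and confirm it in a crop.

```bash
python3 - <<'E'
from h import *
a=grab('scene');b=grab('top')
P=cloud(b)
def blob(f,box,lo,hi):
    u0,v0,u1,v1=box
    hsv=cv2.cvtColor(np.ascontiguousarray(f['pixels'][v0:v1,u0:u1]),cv2.COLOR_RGB2HSV)
    m=cv2.inRange(hsv,lo,hi); cs,_=cv2.findContours(m,cv2.RETR_EXTERNAL,cv2.CHAIN_APPROX_NONE)
    r=[]
    for c in sorted(cs,key=cv2.contourArea)[::-1][:2]:
        if len(c)>5: (x,y),(w,h),an=cv2.fitEllipse(c); r.append((x+u0,y+v0,w,h,cv2.contourArea(c)))
    return r
for n,box,lo,hi in [('cups',(190,210,265,250),(105,25,120),(140,120,255)),('pan',(280,195,335,265),(105,25,120),(140,120,255)),('blue',(345,210,370,235),(100,120,60),(130,255,255)),('red',(345,245,370,268),(0,150,100),(8,255,255))]:
    for e in blob(b,box,lo,hi):
        u,v=int(round(e[0])),int(round(e[1])); p=P[v-1:v+2,u-1:u+2].reshape(-1,3)
        print(n,np.round(e,1),'depth pt',np.round(np.nanmedian(p,0),1),'onz65',np.round(onz(b,e[0],e[1],65)[:2],1))
for e in blob(b,(350,228,368,245),(0,0,190),(180,50,255)): print('white',np.round(e,1),np.round(P[int(round(e[1])),int(round(e[0]))],1))
# heights along line of scene for cups
for e in blob(a,(200,200,255,235),(105,15,100),(150,120,255)): print('scene cups',np.round(e,1))
Pa=cloud(a)
for u,v in [(238,212),(211,212),(278,228)]: print(u,v,np.round(Pa[v,u],1))
def near(x0,x1,y0,y1):
    m=(P[...,0]>x0)&(P[...,0]<x1)&(P[...,1]>y0)&(P[...,1]<y1); return np.round(np.nanpercentile(P[m][:,2],[2,50,98]),1)
print('bench z',near(430,520,60,200))
x=np.vstack([cv2.resize(b['pixels'][190:280,180:380],(800,360)),cv2.resize(a['pixels'][190:280,180:350][:, :],(800,424))[:240]])
save(dict(pixels=x),'crop1.png')
E
```

```text
cups [243.3 230.   16.9  17.6 230.5] depth pt [463.1  35.5  65.2] onz65 [463.   34.6]
cups [205.4 237.1  10.1  11.   85. ] depth pt [443.8 146.6  42.7] onz65 [441.3 141.4]
pan [ 306.6  230.9   42.6   43.9 1457.5] depth pt [ 463.2 -146.9   59. ] onz65 [ 462.9 -145.3]
blue [359.5 220.8   5.2   7.7  29.5] depth pt [ 494.  -295.5   59.4] onz65 [ 493.6 -295.9]
red [356.3 254.2   5.7   8.2  35. ] depth pt [ 399.6 -285.4   60.7] onz65 [ 398.7 -285.5]
white [357.2 237.6   5.4   5.7  21.5] [ 445.  -288.9   59.9]
scene cups [237.5 211.7   5.1  13.6  52. ]
scene cups [211.5 210.6   3.1   7.   15. ]
238 212 [457.5  27.3  68.6]
211 212 [432.5 137.6  44.4]
278 228 [ 459.  -145.6   60.3]
bench z [-5.3  0.4 45.7]
```

View pics/crop1.png

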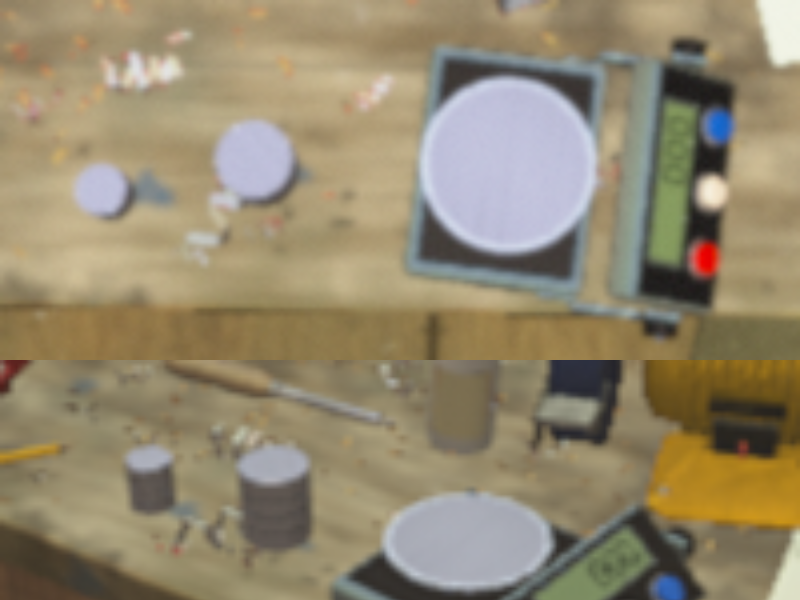

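The crop confirms it: the cup at (255,160) in the crop is about 57 mm wide with its top at 65 mm, against 43 mm high for the small one. The cup is at (463,35) and the pan centre at (463,-146,60).

The tool always points down, so I'll turn the cup in two steps:
1. Tip it onto its side.
2. Pinch it lightly just at the rim so that its bottom swings down.

First I turn the tool to yaw 180 and go behind the cup.

Request:
send_rows([
  [[0, 0, 0, -0.83, 0.27], [0, 0, 0, -0.83, 0.27], [0, 0, 0, -0.82, 0.27]],
], squeeze=3)

```text
time_s: 0.5
ee_pos: [168.7, 549.6, 213.8]
ee_rot: [-180.0, -0.0, -179.7]
force: [0.2, -0.0, 0.4]
gripper_width: 74.2
gripper_force: 0.0
```

Request:
send_rows([
  [[-0.35, -0.8, 0, 0, 0.27], [-0.35, -0.8, 0, 0, 0.27], [-0.35, -0.8, 0, 0, 0.27], [-0.35, -0.8, 0, 0, 0.27], [-0.35, -0.8, 0, 0, 0.27]],
])

```text
time_s: 0.92
ee_pos: [238.9, 388.1, 213.8]
ee_rot: [-180.0, 0.0, -180.0]
force: [0.2, -1.0, 1.0]
gripper_width: 40.7
gripper_force: 0.0
```

Request:
send_rows([
  [[-0.35, -0.8, 0, 0, 0.27], [-0.35, -0.8, 0, 0, 0.27], [-0.35, -0.8, 0, 0, 0.27], [-0.35, -0.8, 0, 0, 0.27], [-0.35, -0.8, 0, 0, 0.27]],
])

```text
time_s: 1.33
ee_pos: [308.9, 228.1, 214.1]
ee_rot: [180.0, 0.0, -180.0]
force: [1.1, 0.8, -0.7]
gripper_width: 24.7
gripper_force: 0.0
```

Request:
send_rows([
  [[-0.35, -0.8, 0, 0, 0.27], [-0.35, -0.8, 0, 0, 0.27], [-0.35, -0.8, 0, 0, 0.27], [-0.35, -0.8, 0, 0, 0.27], [0, 0, 0, 0, 0.27]],
])

```text
time_s: 1.75
ee_pos: [366.5, 97.1, 214.1]
ee_rot: [-179.9, 0.1, 179.6]
force: [0.0, 0.7, -0.4]
gripper_width: 24.6
gripper_force: 0.0
```

Request:
send_rows([
  [[-0.3, -0.78, 0.5, 0, 0.27], [-0.3, -0.78, 0.9, 0, 0.27], [0, 0, 0.9, 0, 0.27], [0, 0, 0.9, 0, 0.27], [0, 0, 0.95, 0, 0.27]],
])

```text
time_s: 2.17
ee_pos: [387.3, 44.0, 52.6]
ee_rot: [180.0, 0.1, 179.9]
force: [0.2, 1.6, -0.3]
gripper_width: 24.3
gripper_force: 0.0
```

Request:
send_rows([
  [[-0.3, 0, 0, 0, 0.27], [-0.2, 0, 0, 0, 0.27], [-0.15, 0, 0, 0, 0.27], [-0.1, 0, 0, 0, 0.27], [-0.1, 0, 0, 0, 0.27]],
])

```text
time_s: 2.58
ee_pos: [422.9, 44.3, 55.3]
ee_rot: [180.0, 0.2, -180.0]
force: [-1.1, -0.1, 0.9]
gripper_width: 24.8
gripper_force: 0.7
```

Request:
send_rows([
  [[-0.1, 0, 0, 0, 0.27], [-0.1, 0, 0, 0, 0.27], [-0.1, 0, 0, 0, 0.27], [0, 0, 0, 0, 0.27], [0, 0, 0, 0, 0.27]],
])

```text
time_s: 3.0
ee_pos: [433.1, 44.0, 53.5]
ee_rot: [180.0, 0.0, 180.0]
force: [-0.5, -0.7, 0.5]
gripper_width: 24.5
gripper_force: 0.1
```

```bash
python3 - <<'E'
from h import *
b=grab('scene');w=grab('wrist')
x=np.vstack([cv2.resize(b['pixels'][190:260,180:300],(600,350)),cv2.resize(w['pixels'],(320,240)).repeat(1,0) if 0 else cv2.resize(w['pixels'][120:420],(600,250))])
save(dict(pixels=x),'tip1.png')
E
```

```text
(no output)
```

View pics/tip1.png

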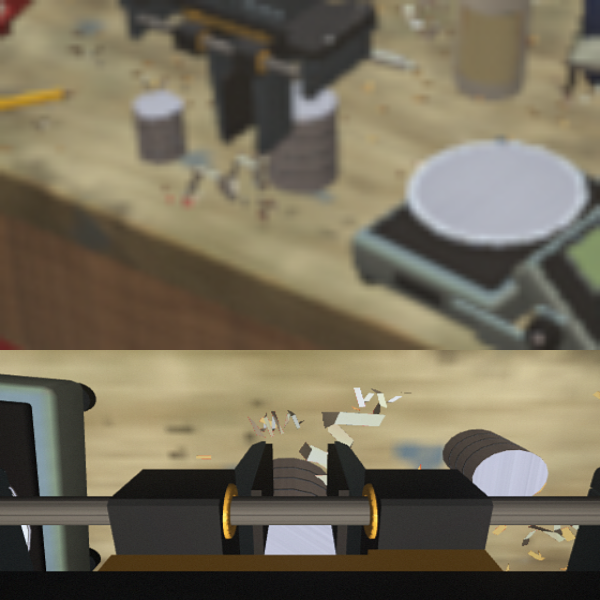

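The cup, between the fingers at (300,480) in the lower view, is still upright. I'll measure whether it slid.

```bash
cat >> h.py <<'E'
def cup_top(f,zlo=58,zhi=72,x=(380,620),y=(-75,110)):
    P=cloud(f); m=(P[...,2]>zlo)&(P[...,2]<zhi)&(P[...,0]>x[0])&(P[...,0]<x[1])&(P[...,1]>y[0])&(P[...,1]<y[1])
    q=P[m]; return np.round(np.percentile(q,[2,50,98],axis=0),0).tolist(),len(q)
E
python3 - <<'E'
from h import *
for n in('wrist','top','scene'): print(n,cup_top(grab(n)))
E
```

```text
wrist ([[415.0, 24.0, 59.0], [470.0, 43.0, 66.0], [483.0, 62.0, 71.0]], 2962)Traceback (most recent call last):
  File "<stdin>", line 2, in <module>
  File "h.py", line 23, in cup_top
    q=P[m]; return np.round(np.percentile(q,[2,50,98],axis=0),0).tolist(),len(q)
                            ~~~~~~~~~~~~~^^^^^^^^^^^^^^^^^^^^
    return _quantile_unchecked(
        a, q, axis, out, overwrite_input, method, keepdims, weights)
    return _ureduce(a,
                    func=_quantile_ureduce_func,
    ...<5 lines>...
                    overwrite_input=overwrite_input,
                    method=method)
    r = func(a, **kwargs)
    result = _quantile(arr,
                       quantiles=q,
    ...<2 lines>...
                       out=out,
                       weights=wgt)
    slices_having_nans = np.isnan(arr[-1, ...])
                                  ~~~^^^^^^^^^
IndexError: index -1 is out of bounds for axis 0 with size 0
```

It slid instead of tipping: bench friction is low. I'll press down on the far edge of its top and drag, which pins it. First I rise and measure it again.

Request:
send_rows([
  [[0.2, 0, 0, 0, 0.27], [0, 0, -0.8, 0, 0], [0, 0, -0.8, 0, 0], [0, 0, -0.2, 0, 0], [0, 0, 0, 0, 0]],
])

```text
time_s: 3.62
ee_pos: [426.2, 44.2, 127.6]
ee_rot: [180.0, 0.3, 180.0]
force: [-0.7, -0.5, -0.4]
gripper_width: 1.3
gripper_force: 0.0
```

```bash
python3 - <<'E'
from h import *
st()
f=grab('wrist');P=cloud(f)
m=(P[...,2]>60)&(P[...,2]<72)&(P[...,0]>420)&(P[...,1]>-60)&(P[...,1]<100)
m=cv2.morphologyEx(m.astype(np.uint8),cv2.MORPH_OPEN,np.ones((3,3)))
n,l,s,c=cv2.connectedComponentsWithStats(m)
for i in range(1,n):
    if s[i,4]>80: q=P[l==i]; print(s[i],np.round(q.min(0)),np.round(q.max(0)),np.round(np.median(q,0),1))
save(f,'w2.png')
E
```

```text
{'time_s': 3.62, 'ee_pos': [426.21, 44.17, 127.64], 'ee_rot': [179.97, 0.34, 179.99], 'force': [-0.73, -0.53, -0.4], 'gripper_width': 1.32, 'gripper_force': 0.0}
[278 250   4  45 180] [448.  42.  61.] [480.  44.  67.] [463.2  43.2  65. ]
[238 253  13  10  84] [450.  15.  61.] [456.  23.  67.] [453.2  19.9  64.8]
```

View pics/w2.png

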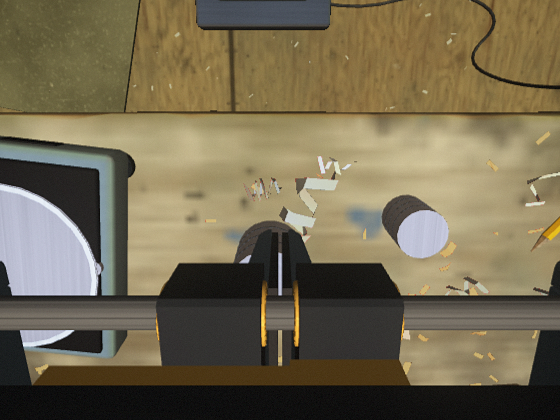

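The wrist view has up towards the robot. The cup's near wall shows at (265,235), mostly hidden by the gripper. I'll move past it so both the top and wrist cameras see it.

Request:
send_rows([
  [[-0.5, 0, 0, 0, 0], [-0.7, 0, 0, 0, 0], [-0.7, 0, 0, 0, 0], [-0.7, 0, 0, 0, 0], [0, 0, 0, 0, 0]],
])

```text
time_s: 4.08
ee_pos: [532.9, 44.0, 123.5]
ee_rot: [180.0, 0.1, 180.0]
force: [0.1, -0.7, -0.5]
gripper_width: 0.6
gripper_force: 0.0
```

```bash
cat >> h.py <<'E'
def comps(f,zlo,zhi,x=(400,620),y=(-70,110),amin=60):
    P=cloud(f)
    m=(P[...,2]>zlo)&(P[...,2]<zhi)&(P[...,0]>x[0])&(P[...,0]<x[1])&(P[...,1]>y[0])&(P[...,1]<y[1])
    n,l,s,c=cv2.connectedComponentsWithStats(cv2.morphologyEx(m.astype(np.uint8),cv2.MORPH_OPEN,np.ones((3,3))))
    for i in range(1,n):
        if s[i,4]>amin: q=P[l==i]; print(s[i].tolist(),'min',np.round(q.min(0)),'max',np.round(q.max(0)),'med',np.round(np.median(q,0),1))
E
python3 - <<'E'
from h import *
st()
for n in('wrist','top'): print(n); comps(grab(n),61,72)
E
```

```text
{'time_s': 4.08, 'ee_pos': [532.95, 43.96, 123.45], 'ee_rot': [180.0, 0.11, 179.98], 'force': [0.14, -0.69, -0.53], 'gripper_width': 0.62, 'gripper_force': 0.0}
wrist
[221, 84, 92, 94, 6716] min [447.   8.  62.] max [503.  63.  68.] med [473.6  35.3  65.1]
top
```

Request:
send_rows([
  [[0.3, -0.11, 0.4, 0, 0], [0.3, -0.1, 0.5, 0, 0], [0, 0, 0.35, 0, 0], [0, 0, 0, 0, 0], [0, 0, 0, 0, 0]],
])

```text
time_s: 4.6
ee_pos: [502.9, 35.6, 74.6]
ee_rot: [-180.0, -0.2, 180.0]
force: [0.3, 0.7, 0.6]
gripper_width: 0.7
gripper_force: 0.0
```

Request:
send_rows([
  [[0, 0, 0.05, 0, 0], [0, 0, 0.05, 0, 0], [0, 0, 0, 0, 0]],
])

```text
time_s: 4.85
ee_pos: [505.1, 35.7, 71.8]
ee_rot: [180.0, 0.1, 180.0]
force: [0.1, 0.1, -0.6]
gripper_width: 0.3
gripper_force: 0.0
```

Request:
send_rows([
  [[0, 0, 0.05, 0, 0], [0, 0, 0, 0, 0]],
])

```text
time_s: 5.02
ee_pos: [504.9, 35.6, 69.5]
ee_rot: [180.0, 0.0, 180.0]
force: [0.6, -0.7, 0.4]
gripper_width: 0.7
gripper_force: 0.0
```

Request:
send_rows([
  [[-0.1, 0, 0.05, 0, 0], [0, 0, 0, 0, 0]],
])

```text
time_s: 5.18
ee_pos: [509.6, 35.6, 67.3]
ee_rot: [180.0, 0.1, 180.0]
force: [-0.3, -0.3, -0.7]
gripper_width: 0.7
gripper_force: 0.0
```

Request:
send_rows([
  [[0, 0, 0.05, 0, 0], [0, 0, 0, 0, 0]],
])

```text
time_s: 5.35
ee_pos: [509.2, 35.6, 65.4]
ee_rot: [180.0, 0.0, 180.0]
force: [-1.1, 0.0, 0.5]
gripper_width: 0.4
gripper_force: 0.0
```

Request:
send_rows([
  [[0, 0, 0.03, 0, 0], [0, 0, 0, 0, 0]],
])

```text
time_s: 5.52
ee_pos: [509.7, 35.6, 65.2]
ee_rot: [180.0, 0.1, 180.0]
force: [-0.2, 0.1, 7.7]
gripper_width: 0.6
gripper_force: 3.7
```

Contact at 65 mm with 7.7 N. Now I drag along an arc.

Request:
send_rows([
  [[-0.14, 0, -0.01, 0, 0], [-0.14, 0, -0.01, 0, 0]],
])

```text
time_s: 5.68
ee_pos: [520.2, 35.6, 65.7]
ee_rot: [180.0, 0.0, 180.0]
force: [0.1, 0.8, 1.4]
gripper_width: 0.6
gripper_force: 0.9
```

Request:
send_rows([
  [[-0.14, 0, 0.02, 0, 0], [-0.14, 0, 0.02, 0, 0]],
])

```text
time_s: 5.85
ee_pos: [532.4, 35.6, 63.9]
ee_rot: [180.0, 0.1, 180.0]
force: [0.7, 0.0, 3.8]
gripper_width: 0.6
gripper_force: 1.9
```

```bash
python3 - <<'E'
from h import *
comps(grab('wrist'),50,80)
E
```

```text
[220, 115, 123, 130, 12257] min [462.   7.  50.] max [524.  63.  80.] med [490.2  35.3  70.9]
```

It is tipping, with the near edge now up at 80 mm. I continue.

Request:
send_rows([
  [[-0.14, 0, 0.05, 0, 0], [-0.14, 0, 0.05, 0, 0]],
])

```text
time_s: 6.07
ee_pos: [544.2, 35.7, 60.1]
ee_rot: [180.0, 0.2, 180.0]
force: [1.3, 0.5, 5.1]
gripper_width: 0.5
gripper_force: 2.5
```

Request:
send_rows([
  [[-0.14, 0, 0.07, 0, 0], [-0.14, 0, 0.07, 0, 0]],
])

```text
time_s: 6.23
ee_pos: [555.4, 35.6, 54.2]
ee_rot: [180.0, 0.2, 180.0]
force: [2.7, 0.0, 2.7]
gripper_width: 0.7
gripper_force: 2.0
```

Request:
send_rows([
  [[-0.14, 0, 0.09, 0, 0], [-0.14, 0, 0.09, 0, 0], [0, 0, 0, 0, 0]],
])

```text
time_s: 6.48
ee_pos: [564.7, 35.5, 45.1]
ee_rot: [-180.0, -0.1, 180.0]
force: [0.5, -0.0, 1.0]
gripper_width: 0.7
gripper_force: 0.5
```

```bash
python3 - <<'E'
from h import *
f=grab('wrist');comps(f,15,100);save(f,'w3.png')
E
```

```text
[284, 23, 65, 20, 1030] min [452.  37.  15.] max [462.  68.  28.] med [457.   50.7  23.9]
[218, 55, 129, 232, 22224] min [469.   8.  26.] max [552.  64. 100.] med [509.   35.5  63.5]
[415, 169, 10, 26, 152] min [523. 106.  15.] max [535. 110.  26.] med [527.9 108.4  23.6]
[391, 183, 23, 33, 435] min [529.  92.  15.] max [548. 109.  30.] med [537.1  98.8  26.3]
```

View pics/w3.png

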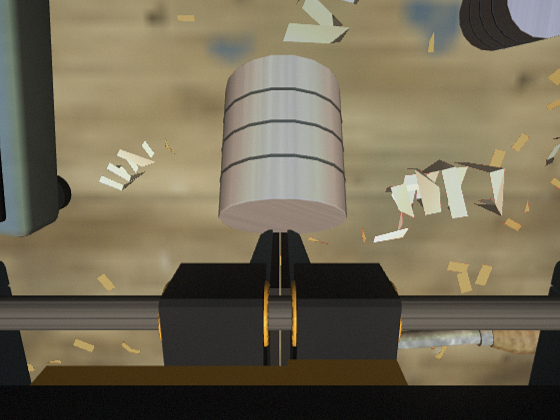

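The cup is leaning bottom-first, at about (283,200), on the finger. I ease the finger away to let it down.

Request:
send_rows([
  [[-0.08, 0, 0, 0, 0], [-0.08, 0, 0, 0, 0], [-0.08, 0, 0, 0, 0], [-0.08, 0, 0, 0, 0], [-0.08, 0, 0, 0, 0]],
])

```text
time_s: 6.95
ee_pos: [580.8, 35.6, 46.6]
ee_rot: [180.0, -0.0, 180.0]
force: [-0.0, 0.8, -0.3]
gripper_width: 0.6
gripper_force: 0.0
```

Request:
send_rows([
  [[-0.08, 0, 0, 0, 0], [-0.08, 0, -0.3, 0, 0.5], [0, 0, -0.6, 0, 1], [0, 0, -0.8, 0, 1], [0, 0, -0.3, 0, 1]],
])

```text
time_s: 7.37
ee_pos: [589.2, 35.7, 130.4]
ee_rot: [180.0, 0.3, 180.0]
force: [0.9, 0.5, 0.2]
gripper_width: 24.6
gripper_force: 0.0
```

```bash
python3 - <<'E'
from h import *
f=grab('wrist');comps(f,30,70,amin=300);comps(f,48,70,amin=300)
E
```

```text
[246, 64, 85, 105, 7966] min [491.  11.  32.] max [558.  69.  58.] med [522.3  39.4  52.4]
[256, 64, 64, 105, 5792] min [491.  19.  48.] max [557.  60.  58.] med [522.4  39.5  53.9]
```

It lies flat with its mouth towards the robot: x 491 to 557, y 39.5, top at 57. I grip only the last ~10 mm at the mouth, so the weight swings the bottom down.

Request:
send_rows([
  [[0.5, 0.05, 0, 0, 1], [0.7, 0.05, 0, 0, 1], [0.7, 0, 0, 0, 1], [0.7, 0, 0, 0, 1], [0, 0, 0, 0, 1]],
])

```text
time_s: 7.83
ee_pos: [476.5, 39.5, 125.3]
ee_rot: [-180.0, -0.5, -180.0]
force: [-0.7, 0.4, 0.3]
gripper_width: 61.7
gripper_force: 0.0
```

```bash
python3 - <<'E'
from h import *
f=grab('wrist');comps(f,48,62,amin=100);f=grab('top');comps(f,48,62,amin=20);st()
E
```

```text
[255, 236, 56, 59, 2889] min [490.  20.  48.] max [537.  60.  57.] med [512.   40.2  53.8]
{'time_s': 7.93, 'ee_pos': [482.5, 39.61, 126.37], 'ee_rot': [180.0, -0.01, -180.0], 'force': [0.16, -0.85, -0.27], 'gripper_width': 69.41, 'gripper_force': 0.0}
```

Request:
send_rows([
  [[-0.03, 0, 0, 0, 1], [0, 0, 0.3, 0, 1], [0, 0, 0.5, 0, 1], [0, 0, 0.6, 0, 1], [0, 0, 0.6, 0, 1]],
])

```text
time_s: 8.35
ee_pos: [486.5, 39.6, 45.8]
ee_rot: [180.0, 0.2, 180.0]
force: [-0.2, 0.1, -0.8]
gripper_width: 91.2
gripper_force: 0.0
```

Request:
send_rows([
  [[0, 0, 0.4, 0, 1], [0, 0, 0.3, 0, 1], [0, 0, 0.15, 0, 1], [0, 0, 0, 0, 1], [0, 0, 0, 0, 1]],
])

```text
time_s: 8.77
ee_pos: [485.4, 39.6, 12.5]
ee_rot: [180.0, 0.0, 180.0]
force: [-0.6, -0.6, 0.1]
gripper_width: 91.5
gripper_force: 0.0
```

Request:
send_rows([
  [[0, 0, 0.08, 0, 0.4], [0, 0, 0, 0, 0.4], [0, 0, 0, 0, 0.4], [0, 0, 0, 0, 0.4], [0, 0, 0, 0, 0.4]],
], squeeze=3)

```text
time_s: 9.18
ee_pos: [484.6, 39.7, 9.8]
ee_rot: [180.0, 0.0, 180.0]
force: [-0.0, 1.5, -0.2]
gripper_width: 60.6
gripper_force: 0.2
```

Request:
send_rows([
  [[0, 0, 0, 0, 0.4], [0, 0, 0, 0, 0.4]],
])

```text
time_s: 9.35
ee_pos: [484.6, 39.7, 9.7]
ee_rot: [180.0, 0.0, 180.0]
force: [-0.1, -0.5, 1.7]
gripper_width: 56.7
gripper_force: 3.0
```

Gripped at 3 N, 56.7 mm wide. I lift and look.

Request:
send_rows([
  [[0, 0, -0.2, 0, 0.4], [0, 0, -0.4, 0, 0.4], [0, 0, -0.6, 0, 0.4], [0, 0, -0.8, 0, 0.4], [0, 0, -0.8, 0, 0.4]],
])

```text
time_s: 9.77
ee_pos: [483.3, 39.5, 122.5]
ee_rot: [-180.0, -0.1, 180.0]
force: [1.1, -0.7, -1.5]
gripper_width: 56.7
gripper_force: 3.0
```

Request:
send_rows([
  [[0, 0, -0.6, 0, 0.4], [0, 0, 0, 0, 0.4], [0, 0, 0, 0, 0.4]],
])

```text
time_s: 10.02
ee_pos: [484.9, 39.6, 146.8]
ee_rot: [180.0, 0.2, 180.0]
force: [0.7, 0.2, -1.3]
gripper_width: 56.9
gripper_force: 3.0
```

```bash
python3 - <<'E'
from h import *
f=grab('wrist');b=grab('scene')
x=np.vstack([cv2.resize(b['pixels'][150:260,180:320],(460,360)),cv2.resize(f['pixels'],(460,240) if 0 else (460,240))])
save(dict(pixels=x),'lift.png')
E
```

View pics/lift.png

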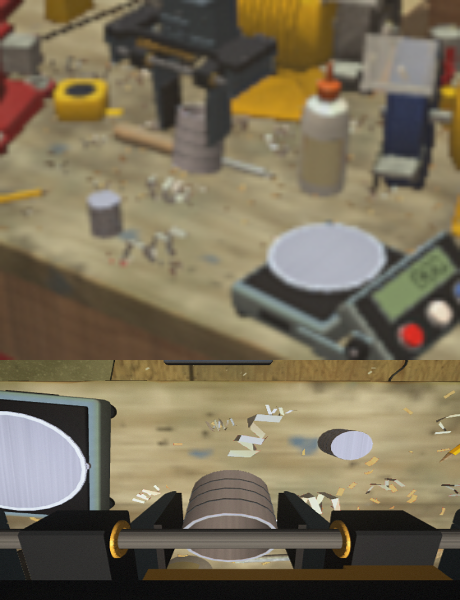

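It swung down. The cup hangs bottom-down from its rim at (200,130) in the scene crop. I measure its tilt from the near wall.

```bash
cat >> h.py <<'E'
def tilt(f):
    s=env.state()['ee_pos'];P=cloud(f)
    m=(abs(P[...,1]-s[1])<6)&(abs(P[...,0]-s[0])<70)&(P[...,2]>s[2]-70)&(P[...,2]<s[2]+15)
    q=P[m]; z=q[:,2]-s[2]
    for a in range(-70,15,8):
        k=(z>=a)&(z<a+8)
        if k.sum()>5: print(a,k.sum(),np.round(np.percentile(q[k][:,0]-s[0],[5,50,95]),1))
E
python3 - <<'E'
from h import *
st();tilt(grab('wrist'))
E
```

```text
{'time_s': 10.12, 'ee_pos': [483.27, 39.51, 144.47], 'ee_rot': [-180.0, -0.13, 179.99], 'force': [0.69, -0.28, -0.09], 'gripper_width': 56.71, 'gripper_force': 3.0}
-46 62 [25.4 26.1 27.2]
-38 275 [-26.9  27.2  28.9]
-30 372 [-25.8  28.6  30.8]
-22 188 [-23.5 -22.5 -21.2]
-14 221 [-21.4 -20.1 -18.7]
-6 236 [-19.1 -17.8  38. ]
2 593 [-16.6  37.8  40.2]
10 398 [-14.6  39.7  42.6]
```

It is mouth-up, leaning 15° (the bottom overshot towards the robot). It will flatten when set down, so I carry it over the pan.

Request:
send_rows([
  [[0.02, -0.1, -0.1, 0, 0.4], [0.06, -0.25, 0, 0, 0.4], [0.06, -0.4, 0, 0, 0.4], [0.06, -0.5, 0, 0, 0.4], [0.06, -0.5, 0, 0, 0.4]],
])

```text
time_s: 10.58
ee_pos: [473.2, -31.7, 148.8]
ee_rot: [-180.0, -0.1, -180.0]
force: [1.1, -0.1, -1.7]
gripper_width: 56.6
gripper_force: 3.0
```

Request:
send_rows([
  [[0.06, -0.5, 0, 0, 0.4], [0.06, -0.5, 0, 0, 0.4], [0.06, -0.5, 0, 0, 0.4], [0.06, -0.5, 0, 0, 0.4], [0.06, -0.4, 0, 0, 0.4]],
])

```text
time_s: 11.0
ee_pos: [461.0, -128.4, 148.8]
ee_rot: [-180.0, -0.1, 179.9]
force: [0.3, 0.5, -1.6]
gripper_width: 57.0
gripper_force: 3.0
```

Request:
send_rows([
  [[0.06, -0.3, 0, 0, 0.4], [0.03, -0.15, 0, 0, 0.4], [0, 0, 0, 0, 0.4], [0, 0, 0, 0, 0.4]],
])

```text
time_s: 11.33
ee_pos: [458.0, -144.5, 149.1]
ee_rot: [180.0, -0.0, 179.9]
force: [-0.1, -0.0, -0.7]
gripper_width: 56.8
gripper_force: 3.0
```

```bash
python3 - <<'E'
from h import *
st();f=grab('wrist');tilt(f)
b=grab('top');P=cloud(b);print(np.round(np.nanmedian(P[240:246,303:309].reshape(-1,3),0),1))
P=cloud(f);s=env.state()['ee_pos'];m=(abs(P[...,0]-425)<12)&(abs(P[...,1]+146)<25)&(P[...,2]<80);print('pan z',np.round(np.median(P[m],0),1),m.sum())
E
```

```text
{'time_s': 11.33, 'ee_pos': [457.98, -144.5, 149.05], 'ee_rot': [179.96, -0.04, 179.93], 'force': [-0.1, -0.02, -0.73], 'gripper_width': 56.78, 'gripper_force': 3.0}
-46 74 [25.3 26.  26.9]
-38 279 [-27.2  27.   28.8]
-30 374 [-25.8  28.3  30.7]
-22 199 [-23.9 -22.5 -21.2]
-14 203 [-21.4 -20.2 -18.9]
-6 271 [-19.3 -17.8  38.2]
2 579 [-16.8  37.7  40.1]
10 393 [-14.9 -12.8  42.2]
[ 430.2 -142.6   59.9]
pan z [ 424.5 -145.7   60.1] 2429
```

Request:
send_rows([
  [[0, -0.04, 0.3, 0, 0.4], [0, 0, 0.4, 0, 0.4], [0, 0, 0.2, 0, 0.4], [0, 0, 0, 0, 0.4]],
])

```text
time_s: 11.77
ee_pos: [457.1, -144.9, 111.7]
ee_rot: [179.9, -0.2, -180.0]
force: [-0.6, 0.2, -1.5]
gripper_width: 57.2
gripper_force: 3.0
```

Request:
send_rows([
  [[0, 0, 0.1, 0, 0.4], [0, 0, 0, 0, 0.4]],
])

```text
time_s: 11.93
ee_pos: [458.6, -145.7, 109.6]
ee_rot: [180.0, 0.0, -180.0]
force: [-0.6, 0.2, -0.9]
gripper_width: 57.2
gripper_force: 3.0
```

Request:
send_rows([
  [[0, 0, 0.05, 0, 0.4], [0, 0, 0, 0, 0.4]],
])

```text
time_s: 12.1
ee_pos: [458.8, -146.0, 108.1]
ee_rot: [-180.0, 0.1, 180.0]
force: [-1.4, 2.1, 3.3]
gripper_width: 57.1
gripper_force: 3.0
```

Request:
send_rows([
  [[0, 0, 0.05, 0, 0.4], [0, 0, 0, 0, 0.4]],
])

```text
time_s: 12.27
ee_pos: [458.5, -146.1, 105.8]
ee_rot: [-180.0, 0.0, 180.0]
force: [-1.6, 0.2, 4.0]
gripper_width: 57.1
gripper_force: 3.0
```

```bash
python3 - <<'E'
from h import *
st();tilt(grab('wrist'))
E
```

```text
{'time_s': 12.27, 'ee_pos': [458.49, -146.07, 105.77], 'ee_rot': [-179.99, 0.04, 179.98], 'force': [-1.57, 0.2, 4.04], 'gripper_width': 57.07, 'gripper_force': 3.01}
-70 18 [-69.8 -63.9 -57.8]
-62 436 [-69.3 -63.3 -56.8]
-54 368 [-54.6 -39.8 -25.3]
-46 894 [-56.  -40.   25.2]
-38 225 [-26.7  26.6  28. ]
-30 365 [-26.2  27.9  29.9]
-22 195 [-24.4 -23.3  29.5]
-14 208 [-22.6 -21.5 -20.2]
-6 220 [-20.5 -19.5 -18.3]
2 508 [-18.3 -15.8  37.9]
10 373 [-16.5  37.1  39. ]
```

It is flattening as hoped, at about 12°. I press a few mm more.

Request:
send_rows([
  [[0, 0, 0.05, 0, 0.4], [0, 0, 0.05, 0, 0.4], [0, 0, 0, 0, 0.4]],
])

```text
time_s: 12.57
ee_pos: [458.0, -145.9, 101.0]
ee_rot: [180.0, -0.0, 180.0]
force: [-1.6, 1.0, 3.7]
gripper_width: 57.0
gripper_force: 3.0
```

Request:
send_rows([
  [[0, 0, 0.05, 0, 0.4], [0, 0, 0, 0, 0.4]],
])

```text
time_s: 12.73
ee_pos: [458.1, -145.9, 99.0]
ee_rot: [180.0, -0.0, 180.0]
force: [-1.0, 0.5, 2.9]
gripper_width: 56.8
gripper_force: 3.0
```

```bash
python3 - <<'E'
from h import *
st();tilt(grab('wrist'))
E
```

```text
{'time_s': 12.73, 'ee_pos': [458.09, -145.95, 98.99], 'ee_rot': [179.99, -0.04, 179.99], 'force': [-1.0, 0.51, 2.91], 'gripper_width': 56.8, 'gripper_force': 3.0}
-62 281 [-69.7 -63.4 -55.9]
-54 248 [-68.1 -61.8 -56.5]
-46 1096 [-55.3 -40.6 -26.1]
-38 333 [-55.   23.4  26.1]
-30 301 [-27.1  26.2  27.7]
-22 243 [-26.  -24.8  28.4]
-14 187 [-24.6 -23.7 -22.7]
-6 193 [-22.9 -22.  -21.2]
2 347 [-21.5 -20.1  34.2]
10 345 [-19.7  33.5  35.2]
```

Request:
send_rows([
  [[0, 0, 0.06, 0, 0.4], [0, 0, 0.06, 0, 0.4], [0, 0, 0.06, 0, 0.4], [0, 0, 0, 0, 0.4]],
])

```text
time_s: 13.12
ee_pos: [457.9, -145.9, 91.5]
ee_rot: [180.0, -0.1, 180.0]
force: [-1.2, 0.8, 2.0]
gripper_width: 56.8
gripper_force: 3.0
```

```bash
python3 - <<'E'
from h import *
st();tilt(grab('wrist'))
E
```

```text
{'time_s': 13.12, 'ee_pos': [457.92, -145.88, 91.51], 'ee_rot': [179.98, -0.06, 179.99], 'force': [-1.16, 0.78, 1.97], 'gripper_width': 56.75, 'gripper_force': 3.0}
-54 451 [-69.5 -62.9 -56.1]
-46 102 [-68.5 -63.  -56.3]
-38 1220 [-55.6 -41.8 -27.4]
-30 517 [-27.5  20.7  25.5]
-22 290 [-27.4  25.1  26.7]
-14 152 [-26.6 -25.9 -25.2]
-6 176 [-25.5 -24.8 -24. ]
2 191 [-24.4 -23.8 -23. ]
10 239 [-23.5 -22.4  30.9]
```

Tilt is now about 6° and shrinking. I release it here (it will stand by itself), open wide, and rise.

Request:
send_rows([
  [[0, 0, 0, 0, 0.68], [0, 0, 0, 0, 0.75], [0, 0, 0, 0, 0.9], [0, 0, 0, 0, 1], [0, 0, 0, 0, 1]],
])

```text
time_s: 13.58
ee_pos: [458.5, -146.1, 92.2]
ee_rot: [-180.0, 0.0, 180.0]
force: [0.0, 0.1, -0.3]
gripper_width: 85.3
gripper_force: 0.0
```

Request:
send_rows([
  [[0, 0, 0, 0, 1], [0, 0, -0.3, 0, 1], [0, 0, -0.6, 0, 1], [0, 0, -0.8, 0, 1], [0, 0, -0.8, 0, 1]],
])

```text
time_s: 14.0
ee_pos: [457.7, -145.8, 192.8]
ee_rot: [180.0, -0.1, 180.0]
force: [0.3, -0.1, 0.3]
gripper_width: 90.9
gripper_force: 0.0
```

```bash
python3 - <<'E'
from h import *
st();f=grab('wrist');tilt(f);comps(f,115,135,y=(-190,-100));
for n in('top','scene'): print(n);comps(grab(n),115,135,y=(-190,-100),amin=15)
E
```

```text
{'time_s': 14.0, 'ee_pos': [457.73, -145.8, 192.84], 'ee_rot': [179.96, -0.1, 179.99], 'force': [0.29, -0.07, 0.32], 'gripper_width': 90.89, 'gripper_force': 0.0}
[239, 176, 83, 81, 1478] min [ 429. -174.  115.] max [ 485. -119.  127.] med [ 463.1 -146.4  124.2]
[270, 348, 24, 18, 219] min [ 565. -154.  115.] max [ 581. -136.  119.] med [ 572.3 -142.6  116. ]
[256, 354, 10, 14, 79] min [ 570. -165.  115.] max [ 583. -158.  117.] med [ 577.2 -162.   115.5]
[235, 359, 8, 12, 70] min [ 575. -182.  115.] max [ 586. -176.  117.] med [ 580.3 -178.6  115.8]
[240, 363, 15, 17, 104] min [ 579. -178.  115.] max [ 594. -167.  117.] med [ 585.5 -173.   115.7]
top
scene
[297, 193, 11, 8, 55] min [ 586. -178.  115.] max [ 612. -139.  134.] med [ 602.5 -159.4  123.8]
```

The cup stands free with its rim level at 125 mm and its centre at about (457,-146). Now the head: I fly over with the fingers shut and measure the keys.

Request:
send_rows([
  [[-0.2, -0.3, -0.2, 0, 0.5], [-0.4, -0.7, 0, 0, 0], [-0.4, -0.7, 0, 0, 0], [-0.4, -0.7, 0, 0, 0], [-0.4, -0.7, 0, 0, 0]],
])

```text
time_s: 14.57
ee_pos: [530.2, -270.9, 198.5]
ee_rot: [179.9, -0.1, -180.0]
force: [0.6, 0.5, 0.6]
gripper_width: 60.9
gripper_force: 0.0
```

Request:
send_rows([
  [[0, -0.5, 0, 0, 0], [0, 0, 0, 0, 0], [0, 0, 0, 0, 0]],
])

```text
time_s: 14.82
ee_pos: [529.5, -290.1, 198.1]
ee_rot: [179.9, -0.2, 179.9]
force: [-0.3, 0.7, 0.1]
gripper_width: 40.8
gripper_force: 0.0
```

```bash
python3 - <<'E'
from h import *
st();f=grab('wrist');save(f,'keys.png');P=cloud(f)
hsv=cv2.cvtColor(np.ascontiguousarray(f['pixels']),cv2.COLOR_RGB2HSV)
for n,lo,hi in [('blue',(100,130,60),(125,255,255)),('red',(0,180,100),(8,255,255)),('white',(5,10,170),(30,80,255))]:
    k,l,s,c=cv2.connectedComponentsWithStats(cv2.inRange(hsv,lo,hi))
    for i in range(1,k):
        if s[i,4]>150:
            q=P[l==i];q=q[np.isfinite(q).all(1)];m=np.median(q,0)
            if m[2]<30 or m[1]>-200: continue
            r=q[np.linalg.norm(q-m,axis=1)<9]-0; U=np.linalg.svd(r-r.mean(0))[2][2]; U*=np.sign(U[2])
            print(n,s[i].tolist(),np.round(m,1),'mean',np.round(r.mean(0),1),'normal',np.round(U,3),'slope',round(np.degrees(np.arccos(U[2])),1))
E
```

```text
{'time_s': 14.82, 'ee_pos': [529.48, -290.14, 198.15], 'ee_rot': [179.86, -0.18, 179.89], 'force': [-0.35, 0.72, 0.11], 'gripper_width': 40.84, 'gripper_force': 0.0}
blue [259, 138, 24, 27, 545] [ 493.4 -298.5   58.6] mean [ 493.2 -297.8   59.5] normal [-0.093 -0.509  0.856] slope 31.2
blue [24, 331, 49, 54, 1685] [ 688.8 -509.2   70.4] mean [ 688.7 -509.    70.7] normal [-0.474  0.881  0.009] slope 89.5
red [271, 11, 27, 32, 699] [ 399.3 -287.    58.5] mean [ 399.4 -286.5   59.6] normal [-0.026 -0.507  0.861] slope 30.5
white [264, 75, 28, 34, 664] [ 446.5 -291.7   58.3] mean [ 446.6 -291.6   59.5] normal [-0.059 -0.395  0.917] slope 23.5
```

View pics/keys.png

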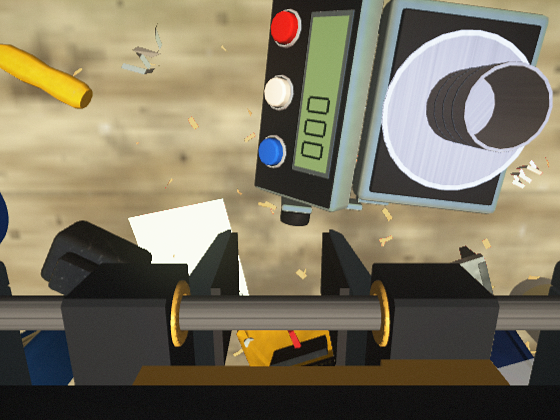

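The picture shows the cup standing on the pan at (490,105), blue key at (271,151), white at (278,92), red at (286,27). I get the head's slope from the display face.

```bash
python3 - <<'E'
from h import *
f=grab('wrist');P=cloud(f)
hsv=cv2.cvtColor(np.ascontiguousarray(f['pixels']),cv2.COLOR_RGB2HSV)
m=cv2.inRange(hsv,(30,50,60),(60,200,220));m[:, :285]=0;m[:,360:]=0;m[190:]=0
q=P[m>0];q=q[np.isfinite(q).all(1)];c=np.median(q,0);q=q[np.linalg.norm(q-c,axis=1)<70]
U=np.linalg.svd(q-q.mean(0),full_matrices=False)[2][2];U*=np.sign(U[2]);print(len(q),np.round(q.mean(0),1),'n',np.round(U,3),np.degrees(np.arccos(U[2])))
b=cv2.inRange(hsv,(100,100,50),(125,255,255))[130:175,250:290]
ys,xs=np.nonzero(b);Q=P[130:175,250:290][ys,xs]; h=(Q-q.mean(0))@U
print(np.round(np.percentile(h,[5,25,50,75,95]),1))
t=Q[h>np.percentile(h,95)-2.5]; print('top',len(t),np.round(t.mean(0),1),np.round(t.min(0),1),np.round(t.max(0),1))
E
```

```text
5064 [ 446.4 -260.2   78.3] n [-0.076 -0.639  0.765] 40.09037796222417
[nan nan nan nan nan]<stdin>:10: RuntimeWarning: Mean of empty slice.
  ret = um.true_divide(
Traceback (most recent call last):
ValueError: zero-size array to reduction operation minimum which has no identity
```

```bash
python3 - <<'E'
from h import *
n=np.array([-.076,-.639,.765]);n/=np.linalg.norm(n);c0=np.array([446.4,-260.2,78.3])
for name in('wrist','top'):
    f=grab(name);P=cloud(f)
    hsv=cv2.cvtColor(np.ascontiguousarray(f['pixels']),cv2.COLOR_RGB2HSV)
    b=(cv2.inRange(hsv,(100,100,50),(125,255,255))>0)&(abs(P[...,0]-493)<20)&(abs(P[...,1]+297)<20)
    v,u=np.nonzero(b)
    X=[]
    for a,bb in zip(u,v):
        o,d=ray(f,a,bb); X.append(o+d*(((c0+9.5*n-o)@n)/(d@n)))
    X=np.array(X);h=(P[b]-c0)@n
    print(name,len(X),'plane pts mean',np.round(X.mean(0),1),'min',np.round(X.min(0),1),'max',np.round(X.max(0),1),'h',np.round(np.percentile(h,[5,50,95]),1))
    T=P[b][h>7.5]; 
    if len(T): print(' top pts',len(T),np.round(T.mean(0),1),np.round(T.min(0),1),np.round(T.max(0),1))
    if name=='wrist':
        m=(abs(P[...,0]-529)<25)&(P[...,2]>190)&(P[...,2]<235)&(abs(P[...,1]+290)<45); q=P[m]
        for z in range(190,235,6):
            k=q[(q[:,2]>=z)&(q[:,2]<z+6)]
            if len(k)>5: print(z,len(k),np.round(np.percentile(k[:,1]+290.1,[0,25,50,75,100]),1))
st()
E
```

```text
wrist 546 plane pts mean [ 492.8 -298.3   63.5] min [ 482.2 -308.4   55. ] max [ 503.7 -288.4   71.8] h [-0.2  6.2  7.5]
 top pts 25 [ 493.7 -300.8   59.2] [ 486.3 -307.6   53.1] [ 502.8 -294.    64.9]
196 103 [-21.9 -16.4  16.7  16.8  22.8]
202 306 [-25.  -17.1 -16.2  16.8  25.5]
208 344 [-25.5 -17.1  16.6  17.9  25.9]
214 369 [-26.  -18.3  16.5  19.   26.2]
220 400 [-26.5 -19.  -16.2  19.3  27.1]
226 440 [-26.9 -19.4  16.4  19.7  27.5]
232 243 [-27.4 -19.6 -16.2  19.9  27.5]<stdin>:12: RuntimeWarning: Mean of empty slice.
  ret = ret.dtype.type(ret / rcount)
Traceback (most recent call last):
ValueError: zero-size array to reduction operation minimum which has no identity
```

Key top centre is about (493,-299.5,59.5), face slope 40°, normal (-0.08,-0.64,0.77). The shut tips are about 12 mm wide, so their left edge will meet the key. I put the TCP at y = -306.

Request:
send_rows([
  [[0.3, -0.14, 0, 0, 0], [0.35, -0.15, 0, 0, 0], [0.26, -0.11, 0, 0, 0], [0, 0, 0.3, 0, 0], [0, 0, 0.6, 0, 0]],
])

```text
time_s: 15.43
ee_pos: [493.9, -307.8, 167.3]
ee_rot: [-179.8, 0.4, 179.9]
force: [0.8, -1.4, -0.8]
gripper_width: 0.6
gripper_force: 0.0
```

Request:
send_rows([
  [[0, 0, 0.7, 0, 0], [0, 0, 0.7, 0, 0], [0, 0, 0.4, 0, 0], [0, 0, 0, 0, 0], [0, 0, 0, 0, 0]],
])

```text
time_s: 15.85
ee_pos: [492.7, -306.2, 92.1]
ee_rot: [180.0, -0.1, 179.9]
force: [0.1, -0.7, 0.4]
gripper_width: 0.6
gripper_force: 0.0
```

Request:
send_rows([
  [[0, 0, 0.35, 0, 0], [0, 0, 0.25, 0, 0], [0, 0, 0, 0, 0]],
])

```text
time_s: 16.1
ee_pos: [493.1, -305.9, 67.8]
ee_rot: [180.0, -0.1, 180.0]
force: [0.4, 1.0, -0.1]
gripper_width: 0.1
gripper_force: 0.0
```

Request:
send_rows([
  [[0, 0, 0.1, 0, 0], [0, 0, 0, 0, 0]],
])

```text
time_s: 16.27
ee_pos: [494.0, -306.2, 64.5]
ee_rot: [-180.0, 0.0, 180.0]
force: [-0.2, 0.2, -0.3]
gripper_width: 0.2
gripper_force: 0.0
```

Request:
send_rows([
  [[0, 0, 0.05, 0, 0], [0, 0, 0, 0, 0]],
])

```text
time_s: 16.43
ee_pos: [494.1, -306.1, 62.4]
ee_rot: [-180.0, 0.0, 180.0]
force: [-0.9, 0.5, 0.3]
gripper_width: 0.6
gripper_force: 0.0
```

Now along the key's axis, about 1.5 mm per step (tool y +0.024, z +0.029), watching the force.

Request:
send_rows([
  [[0, 0.02, 0.03, 0, 0], [0, 0.02, 0.03, 0, 0], [0, 0, 0, 0, 0]],
])

```text
time_s: 16.68
ee_pos: [494.2, -304.4, 59.8]
ee_rot: [-180.0, 0.0, 180.0]
force: [-1.1, 0.1, 0.8]
gripper_width: 0.1
gripper_force: 0.3
```

Request:
send_rows([
  [[0, 0.02, 0.03, 0, 0], [0, 0, 0, 0, 0]],
])

```text
time_s: 16.85
ee_pos: [494.3, -303.7, 58.9]
ee_rot: [-180.0, 0.0, 180.0]
force: [-0.4, -0.2, 3.0]
gripper_width: 0.6
gripper_force: 1.2
```

Request:
send_rows([
  [[0, 0.02, 0.03, 0, 0], [0, 0, 0, 0, 0]],
])

```text
time_s: 17.02
ee_pos: [494.3, -302.9, 57.7]
ee_rot: [-180.0, 0.1, 180.0]
force: [0.1, -1.2, 5.3]
gripper_width: 0.2
gripper_force: 1.8
```

Request:
send_rows([
  [[0, 0.02, 0.03, 0, 0], [0, 0, 0, 0, 0]],
])

```text
time_s: 17.18
ee_pos: [494.4, -302.1, 56.6]
ee_rot: [-180.0, 0.1, 180.0]
force: [-0.5, -0.8, 5.7]
gripper_width: 0.3
gripper_force: 2.4
```

Request:
send_rows([
  [[0, 0.02, 0.025, 0, 0], [0, 0, 0, 0, 0]],
])

```text
time_s: 17.35
ee_pos: [494.5, -301.5, 55.8]
ee_rot: [-180.0, 0.1, 180.0]
force: [-0.7, 0.6, 7.4]
gripper_width: 0.4
gripper_force: 2.8
```

Request:
send_rows([
  [[0, 0.015, 0.02, 0, 0], [0, 0, 0, 0, 0]],
])

```text
time_s: 17.52
ee_pos: [494.6, -301.2, 55.4]
ee_rot: [-179.9, 0.1, -180.0]
force: [-0.6, -0.2, 8.1]
gripper_width: 0.6
gripper_force: 3.2
```

Request:
send_rows([
  [[0, 0.015, 0.02, 0, 0], [0, 0, 0, 0, 0]],
])

```text
time_s: 17.68
ee_pos: [494.7, -301.1, 55.3]
ee_rot: [-179.9, 0.1, -180.0]
force: [-1.4, -1.3, 9.8]
gripper_width: 0.5
gripper_force: 4.8
```

Movement has stalled and the force is rising, so the key is at its stop. One more small step and a hold, then I back off along the normal and rise.

Request:
send_rows([
  [[0, 0.015, 0.02, 0, 0], [0, 0, 0, 0, 0], [0, 0, 0, 0, 0], [0, 0, 0, 0, 0]],
])

```text
time_s: 18.02
ee_pos: [494.7, -301.0, 55.2]
ee_rot: [-179.8, 0.2, -180.0]
force: [-2.2, -3.3, 14.3]
gripper_width: 0.5
gripper_force: 6.4
```

Request:
send_rows([
  [[0, -0.1, -0.13, 0, 0], [0, -0.15, -0.2, 0, 0], [0, -0.1, -0.5, 0, 0], [0, 0, -0.8, 0, 0], [0, 0, -0.8, 0, 0]],
])

```text
time_s: 18.43
ee_pos: [492.8, -313.1, 149.7]
ee_rot: [179.9, -0.2, 180.0]
force: [-0.2, 0.3, 0.1]
gripper_width: 0.5
gripper_force: 0.0
```

Request:
send_rows([
  [[0, -0.3, -0.7, 0, 0], [0, -0.3, -0.4, 0, 0], [0, 0, 0, 0, 0], [0, 0, 0, 0, 0]],
])

```text
time_s: 18.77
ee_pos: [493.7, -337.6, 193.9]
ee_rot: [180.0, 0.0, 179.9]
force: [0.3, 0.7, -0.3]
gripper_width: 0.3
gripper_force: 0.0
```

```bash
python3 - <<'E'
from h import *
st();f=grab('wrist');comps(f,110,135,x=(415,500),y=(-190,-100));P=cloud(f);n=np.array([-.076,-.639,.765]);c0=np.array([446.4,-260.2,78.3])
hsv=cv2.cvtColor(np.ascontiguousarray(f['pixels']),cv2.COLOR_RGB2HSV)
b=(cv2.inRange(hsv,(100,100,50),(125,255,255))>0)&(abs(P[...,0]-493)<20)&(abs(P[...,1]+297)<20)
print('key',b.sum(),np.round(np.percentile((P[b]-c0)@n,[5,50,95]),1) if b.any() else '')
b=grab('scene');x=np.hstack([cv2.resize(b['pixels'][170:280,220:340],(360,330)),cv2.resize(f['pixels'],(440,330))]);save(dict(pixels=x),'end.png')
E
```

```text
{'time_s': 18.77, 'ee_pos': [493.72, -337.57, 193.89], 'ee_rot': [179.98, 0.01, 179.93], 'force': [0.3, 0.72, -0.3], 'gripper_width': 0.35, 'gripper_force': 0.0}
[520, 122, 40, 83, 1439] min [ 431. -175.  110.] max [ 484. -143.  127.] med [ 454.6 -170.7  119.7]
key 565 [0.1 6.2 7.5]
```

View pics/end.png

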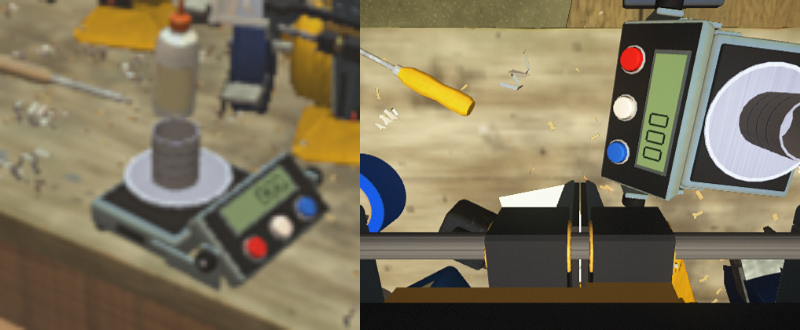

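The cup stands mouth-up at mid-pan (177,155), the key is out again at its original height, and the arm is clear. I hand the job in.

```bash
python3 -c "
from workcell import env
print(env.job_done())"
```

```text
the job is handed in; nothing more can be done
None
```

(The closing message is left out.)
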